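# Set a phone up on the tilting inspection stage and hold it at the set angle

### The arm

A 7-joint arm with a two-finger parallel gripper is mounted at the origin on the work surface. World frame = base frame: x ahead of the robot, y to its left, z up, the work surface at z = 0. Lengths are in m, angles in rad, forces in N, time in s.
With the tool pointing down it reaches from about 0.4 to 0.85 m from the base axis. Payload 10.4 kg.
Tool frame: the origin (TCP) lies at the very end of the fingers, on their centre line; the grasp point (between the pads) lies 19 mm behind it (r.pinch_z is the distance from the TCP to the grasp point, in m); z points along the fingers, y is the line along which they close (so a half turn about z gives the same grasp; the last joint's range is limited). The gripper opens to 87 mm and grips with 3 to 60 N. Pads are 19 mm wide; open, the fingers measure 117 mm over their backs; the gripper's body (75 mm by 190 mm) begins 51 mm behind the grasp point.
Start: joints at [-1.227, 0.332, -0.065, 1.46, 0.022, 1.35, -0.088], TCP at [0.224, 0.583, 0.196] pointing down, gripper open.
Joint ranges: [-2.6, 2.6], [-0.5, 2.12], [-1.47, 1.34], [0.16, 2.42], [-1.27, 4.41], [0.06, 2.06], [-2.6, 2.6]. Speed limits (rad/s): [2.22, 2.22, 2.79, 2.79, 3.14, 3.14, 3.14].

### API

Orientations are given as a unit quaternion [x, y, z, w].
In Python, from bench import sensors, vision, r gives the robot as it stands.
- The arm moves only by the shell command python3 -m crank 'ROWS' [OPENING] [FORCE]. ROWS is JSON, a list of rows, each a list of 2 entries, a list of its own where there are three numbers: the shift along the tool's x, y, z normalised to -1 to 1, where 1 is 3 cm, then the turn about the tool's z normalised to -1 to 1, where 1 is 8 degrees. A call has 1 to 12 rows; each row shifts and turns the commanded pose from where the row before left it, along the tool's axes as they then stand; what a row does not reach is not made up. A row lasts 1/8 s, in which the tool goes at most 62.5 mm and 10.7 degrees, less where a joint would pass 70% of its speed; a pose out of reach is approached as far as the arm can. A call with a number of a shift or a turn outside -1 to 1 is refused whole. A call with a gripper value outside its range is refused whole. OPENING is the opening, from 0 (shut) to 1 (fully open), set as the call begins (- or left out, the last holds). The fingers move at their own pace and stop on an object; FORCE is the grip in N (left out, the last holds). Time passes only in rows, so rows that do not move let the fingers close. It gives the time, the measured TCP pose, the force, the opening and the grip force at its end, in the units of the state.
- sensors.read_state(): the state, without advancing time (a new reading comes with each control period).
- vision.camera(name): name is "side" or "top"; returns the picture (384x512x3 uint8, red, green, blue); there is no depth.
- vision.camera_model(name): a dict with "vertical_fov" (degrees; the focal length in pixels is half the picture's height over the tangent of half this angle, whatever the lens; pixels are square), "cx", "cy" (the principal point, pixels), "camera_from_world" (4x4, takes a point from world to camera coordinates). Camera axes: x right, y down, z forward; pixel columns grow to the right and rows downward; lengths in m; the calibration is good to about 2 mm. A picture is of the moment at which its call begins. camera_model takes no time and is no camera call.
- r.close_job(): hands the job in; it is judged then, once.
The state is a dict: "time": time; "joint_positions": joint angles; "joint_vel": joint speeds; "joint_torque": joint torques, N m; "ee_pos": TCP position; "eef_rot": TCP orientation; "ft_force": force on the tool from outside, world axes, zero at the start; "torque": the same for the moment, N m; "width": finger opening in m; "grip_force": force on a finger pad.
Only numpy, scipy, OpenCV 4.12 (cv2) and the standard library are available. Lean on these libraries where they do the work, as an engineer would, in place of code of your own. Each camera call takes 0.05 s, during which the arm holds its last target. There are 200 camera calls.

### The job

Lay the phone flat, screen up, on the lowered plate of the tilting inspection stage, crosswise with one long side against the two stop lugs, and let go of it. Then take the stage's bar handle and swing the plate up, with the phone on it, until its needle lines up with the sliding pointer I have set on the quadrant. Finish while still holding the handle with the plate steady at that angle, so that I can tighten the clamp; leave the pointer and the other things on the bench as they are.

Things in the scene. Friction and masses are not known exactly. Their poses are not given: they have to be found in the camera images.
- phone: small phone, a dark flat slab 60 mm wide (its x), 126 mm long (its y) and 9 mm thick, about 0.15 kg, lying screen up on the repair mat on the right-hand side of the bench. The mat is 3 mm thick, so its top is at z = 0.003. Origin: centre of the underside; z up out of the screen. Either long side may go against the lugs.
- stage: fixed tilting inspection stage on the mat: dark steel foot 250 x 170 mm (x, y), aluminium plate 180 x 170 x 8 mm hinged at its far (+x) end; the level plate's top is 66 mm above the underside. Upright fixed quadrant 14 mm beyond the plate's left (+y) edge, a graduated rim 87 to 113 mm from the hinge axis, up to 175 mm high. Origin: centre of the underside; x to the hinge, y along it, z up
- tiltplate (a joint): angle of the hinged plate (about 0.55 kg, no latch): 0 lying level on its front rests, as it starts, growing as the handle end is lifted and swings up and towards the hinge; stops at 1.25 rad. The hinge is nearly free: the plate falls back if let go.
- hinge (a point): middle of the plate's hinge axis, at stage frame (90, 0, 62) mm, level with the plate's mid-plane. Its frame turns with the plate: x in the plate away from the handle, y along the hinge, z square out of the plate's top face
- bar (a point): middle of the plate's handle, a round steel bar 12 mm thick, 110 mm long, parallel to the hinge, 231 mm from it in the plate's mid-plane. It stands 45 mm out from the plate's near edge on an arm at each end: 39 mm clear gap between bar and plate edge, 62 mm clear below it. The round bar can turn between the fingers as the plate swings. Axes as hinge
- seat (a point): point on the plate's top face, 84 mm from the hinge axis, where the centre of the phone's underside comes. Two steel lugs, each 24 mm long (y), 8 mm thick, 12 mm high, stand 42 mm either side of it in y, their faces 30 mm from it towards the hinge (+x); 60 mm gap between them for a finger, 40 mm of bare plate beyond. Phone x is to lie along this x (either way). Axes as hinge
- pointer (a joint): angle about the plate's hinge at which the sliding pointer is set on the quadrant, on the same scale as the plate's angle: the needle lines up with the pointer when both are equal. It is stiff and is not to be moved.
- mark (a point): the white line on the sliding pointer, a dark steel clamp 22 x 13 x 12 mm with a thumbscrew on the quadrant's rim: 117 mm from the hinge axis and 101.5 mm to the left of the plate's middle. The plate's needle is a thin steel strip on the plate's left edge, 131 mm from the hinge, in the plate's mid-plane. x of this frame points from the mark straight to the hinge axis, y along the hinge.
- spool: reel of solder wire with dark flanges standing on its end, 52 mm diameter, 36 mm high; not to be disturbed. Origin: centre of underside
- screwdish: round steel dish with screws, 96 mm diameter, 16 mm high; not to be disturbed. Origin: centre of underside
- driver: screwdriver with a black handle, 150 mm long, lying on the mat; not to be disturbed. Origin: underside, near its middle
- dispenser: white solvent dispenser bottle, 64 mm diameter, 112 mm high; not to be disturbed. Origin: centre of underside
Things that resemble listed ones, but are neither listed nor needed, are in the scene too. What is meant by the phone is not red, and is the larger of those in its own colour.

How it is judged:
On the way:
1. the phone lies on the lowered plate, crosswise against the two lugs, and has been let go (x of phone in the frame of seat between -0.01 and 0.004 m and y of phone in the frame of seat between -0.022 and 0.022 m and z of phone in the frame of seat between -0.004 and 0.004 m and angle between the x axis of phone and the x axis of seat, either way round below 0.12 rad and contact force between the fingers and phone below 0.1 N and linear speed of phone below 0.02 m/s and value of joint tiltplate below 0.05 rad), for 0.3 s.
At the end, for the whole second after the job is handed in: The gripper's fingers hold the plate up (contact force over 1 N) within 0.07 rad (4 degrees) of the pointer's angle and steady, and the phone lies still and flat on it, not touched by the fingers, within 10 mm of the lugs, within 25 mm of the middle and 0.14 rad of square (angle between the x axis of hinge and the x axis of mark, either way round below 0.07 rad and velocity of joint tiltplate between -0.05 and 0.05 rad/s and contact force between the fingers and tiltplate above 1 N and contact force between the fingers and phone below 0.1 N and x of phone in the frame of seat between -0.01 and 0.004 m and y of phone in the frame of seat between -0.025 and 0.025 m and z of phone in the frame of seat between -0.004 and 0.004 m and angle between the x axis of phone and the x axis of seat, either way round below 0.14 rad and linear speed of phone below 0.02 m/s); the arm keeps its last pose, push and grip.
It fails at once if the pointer is shifted on the quadrant (distance of mark from where it was at the start of the episode above 0.005 m).
It fails at once if another thing on the bench is disturbed (over 20 mm) (distance of any of spool, screwdish, driver, dispenser from where it was at the start of the episode above 0.02 m).
It also fails if it takes over 54 s, if anything falls off the work surface, if the arm or the gripper's body presses on something with over 40 N, if the wrist force passes 120 N, or if a joint passes its speed limit or range.

## Working session

There is one attempt and no reset: what is moved stays moved. The work goes in short steps, Python scripts to look and compute and a shell command to move; the robot and the scene stay as the last step left them, time stands still between calls to the robot, and variables do not carry over. Pictures are saved under pics/ and viewed, at most 10 in all, crops included, and the job is handed in when it is done.

```bash
ls; mkdir -p pics
python3 - <<'E'
from bench import sensors, vision, r
import cv2, numpy as np
s=sensors.read_state(); print(s)
for n in("side","top"):
    im=vision.camera(n); cv2.imwrite(f"pics/{n}0.png",im[:,:,::-1]); np.save(f"pics/{n}0.npy",im)
    m=vision.camera_model(n); print(n,m)
E
```

```text
pics
{'time': 0.0, 'joint_positions': array([-1.22658683,  0.33285641, -0.06470372,  1.46092001,  0.02158045,
        1.34989781, -0.08846778]), 'joint_vel': array([-0.00060703, -0.00085904, -0.00075209, -0.00074355, -0.0003176 ,
        0.00247056, -0.0014447 ]), 'joint_torque': array([-1.33431713e-03, -6.23255897e+01,  2.37595296e-02, -3.89911258e+01,
       -6.14398322e-02,  3.94812925e-02,  1.34660404e-04]), 'ee_pos': array([0.22399828, 0.583036  , 0.1949738 ]), 'eef_rot': array([ 1.82352677e-01,  9.83232943e-01, -6.85526476e-04, -1.04915439e-04]), 'ft_force': array([-0.603286  ,  0.9930198 ,  0.25498281]), 'torque': array([-0.03383111, -0.01965642,  0.04464254]), 'grip_force': 0.0, 'width': 0.0870385179032104}
side {'vertical_fov': 45.35472007680791, 'cx': 259.46461335436607, 'cy': 194.23484577047304, 'camera_from_world': array([[-0.99669449, -0.08074136, -0.00899564,  0.57854831],
       [-0.05516229,  0.7538803 , -0.65469201,  0.10533945],
       [ 0.05964236, -0.6520317 , -0.75584222,  1.23052624],
       [ 0.        ,  0.        ,  0.        ,  1.        ]])}
top {'vertical_fov': 49.06630346774927, 'cx': 257.56055128139747, 'cy': 193.95681319463083, 'camera_from_world': array([[ 0.02818043, -0.99943973,  0.01805788, -0.02807992],
       [-0.98791824, -0.03060054, -0.15192486,  0.57418462],
       [ 0.15239232, -0.0135584 , -0.98822707,  1.01774173],
       [ 0.        ,  0.        ,  0.        ,  1.        ]])}
```

View pics/side0.png

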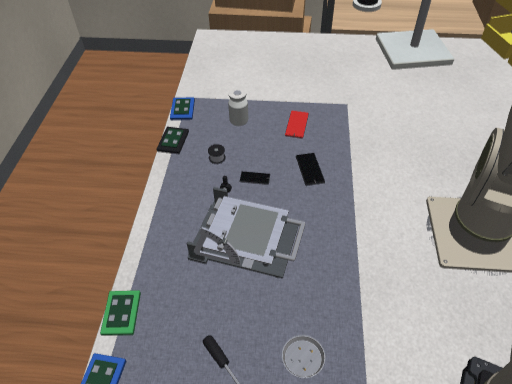

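View pics/top0.png

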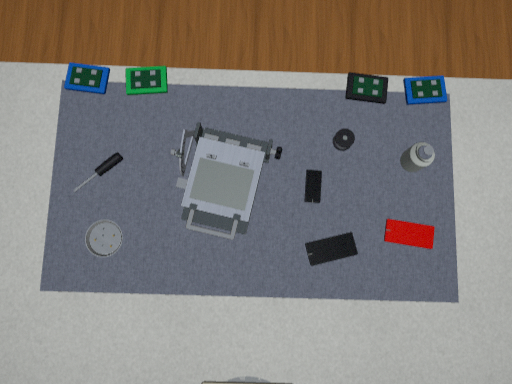

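Phone candidates in the top view are the large black slab (331,249), the small black slab (313,186) and the red slab (410,234). In the side view they are at (310,169), (255,178) and (297,124). I choose the large black one, since the phone is not red and is the larger of its colour. I'll check this in a close crop together with the stage.

```bash
cat > h.py <<'E'
import numpy as np, cv2
from bench import sensors, vision, r
M={n:vision.camera_model(n) for n in("side","top")}
def ray(n,uv):
    m=M[n];f=192/np.tan(np.radians(m["vertical_fov"])/2);T=np.array(m["camera_from_world"]);R=T[:3,:3]
    d=R.T@np.array([(uv[0]-m["cx"])/f,(uv[1]-m["cy"])/f,1]);return -R.T@T[:3,3],d/np.linalg.norm(d)
def plane(n,uv,z):
    o,d=ray(n,uv);return o+d*(z-o[2])/d[2]
def tri(us,ut):
    (a,d),(b,e)=ray("side",us),ray("top",ut)
    s,t=np.linalg.lstsq(np.c_[d,-e],b-a,rcond=None)[0]
    p,q=a+s*d,b+t*e;return (p+q)/2,np.linalg.norm(p-q)
def proj(n,P):
    m=M[n];f=192/np.tan(np.radians(m["vertical_fov"])/2);T=np.array(m["camera_from_world"])
    c=T[:3,:3]@np.array(P)+T[:3,3];return np.array([m["cx"]+f*c[0]/c[2],m["cy"]+f*c[1]/c[2]])
def darkbox(n,im,uv,th=35):
    mk=(im.max(2)<th).astype(np.uint8);k,l,s,c=cv2.connectedComponentsWithStats(mk)
    x,y=int(uv[0]),int(uv[1]);w=l[y-4:y+5,x-4:x+5];i=np.bincount(w[w>0]).argmax()
    return cv2.minAreaRect(np.argwhere(l==i)[:,::-1].astype(np.float32)),s[i]
E
python3 - <<'E'
from h import *
t=np.load("pics/top0.npy");s=np.load("pics/side0.npy")
A=cv2.resize(t[110:250,160:290],None,fx=3,fy=3,interpolation=cv2.INTER_CUBIC)
B=cv2.resize(s[165:285,180:320],None,fx=2.8,fy=2.8,interpolation=cv2.INTER_CUBIC)
C=cv2.resize(t[160:270,295:365],None,fx=2.3,fy=2.3,interpolation=cv2.INTER_CUBIC)
o=np.zeros((600,790,3),np.uint8);o[:420,:390]=A;o[:336,395:787]=B;o[340:340+C.shape[0],400:400+C.shape[1]]=C
cv2.imwrite("pics/crop.png",o[:,:,::-1])
for n,im,uv in(("top",t,(331,249)),("side",s,(310,169)),("top",t,(313,186))):
    b,st=darkbox(n,im,uv);print(n,b,st);q=cv2.boxPoints(b);print(q.tolist());P=np.array([plane(n,p+0*.5,.012) for p in q]);print(P.round(4),np.linalg.norm(np.diff(P,axis=0),axis=1),P.mean(0))
E
```

```text
top ((336.2941589355469, 247.176513671875), (21.828205108642578, 36.380340576171875), 75.96376037597656) [317 233  40  28 534]
[[316.0000305175781, 241.00003051757812], [351.2941589355469, 232.176513671875], [356.5882873535156, 253.35299682617188], [321.2941589355469, 262.176513671875]]
[[ 0.4624 -0.1648  0.012 ]
 [ 0.4876 -0.2557  0.012 ]
 [ 0.434  -0.269   0.012 ]
 [ 0.4091 -0.1786  0.012 ]] [0.09440579 0.05528293 0.09370533] [ 0.44827171 -0.21703761  0.012     ]
side ((309.6181945800781, 168.28599548339844), (33.36528015136719, 18.35453987121582), 70.90650939941406) [296 153  28  31 546]
[[295.4887390136719, 155.5231170654297], [312.8335266113281, 149.51914978027344], [323.7476501464844, 181.0488739013672], [306.4028625488281, 187.05284118652344]]
[[ 0.4895 -0.2516  0.012 ]
 [ 0.4364 -0.2822  0.012 ]
 [ 0.4039 -0.1509  0.012 ]
 [ 0.4541 -0.1236  0.012 ]] [0.06123    0.13520048 0.05713434] [ 0.44599114 -0.2020714   0.012     ]
top ((313.0, 185.5), (31.0, 14.0), 90.0) [306 170  15  32 413]
[[306.0, 170.0], [320.0, 170.0], [320.0, 201.0], [306.0, 201.0]]
[[ 0.6474 -0.1371  0.012 ]
 [ 0.6486 -0.174   0.012 ]
 [ 0.5662 -0.1745  0.012 ]
 [ 0.5651 -0.138   0.012 ]] [0.03692939 0.08235694 0.03650991] [ 0.60681769 -0.15588848  0.012     ]
```

View pics/crop.png

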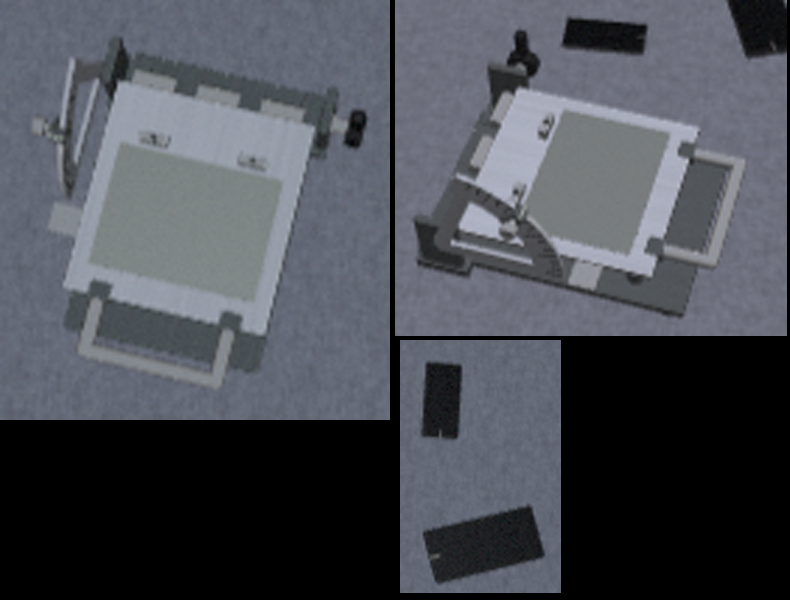

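The crops confirm the choice: the phone is the large black slab at top (331,249), and the small one is at (313,186). The crop shows the level plate, its two lugs, the bar, and the pointer on the quadrant near top (175,152) / side (221,246). Next I measure from both views.

Run:
```python
from h import *
t=np.load("pics/top0.npy");s=np.load("pics/side0.npy")
for n,im,uv in(("top",t,(331,249)),("side",s,(310,169))):
    g=cv2.GaussianBlur(im,(3,3),0);b,st=darkbox(n,g,uv,48);q=cv2.boxPoints(b);print(n,b,st)
    for z in(.003,.012,.02):
        P=np.array([plane(n,p,z) for p in q]);d=np.linalg.norm(np.diff(P,axis=0),axis=1);e=P[1]-P[0] if d[0]>d[1] else P[2]-P[1]
        print(z,P.mean(0).round(4),d.round(4),"long az",np.degrees(np.arctan2(e[1],e[0])).round(1))
A=lambda x,y:((x+.5)/3-.5+160,(y+.5)/3-.5+110)
B=lambda x,y:((x-395+.5)/2.8-.5+180,(y+.5)/2.8-.5+165)
pts={"FR":((-90,-85,66),B(520,88),A(315,123)),"NR":((-90,-85,66),B(698,127),A(262,332)),"NL":(0,B(653,273),A(68,287)),
"barR":(0,B(740,161),A(217,380)),"barL":(0,B(712,261),A(84,348)),"lugL":(0,B(518,192),A(155,138)),"lugR":(0,B(546,126),A(254,160)),"ptr":(0,B(510,228),A(58,135))}
P={}
for k,(m,b,a) in pts.items():
    p,e=tri(b,a);P[k]=p;print(k,p.round(4),"gap",round(e,4))
f=lambda a,b:(np.linalg.norm(P[a]-P[b]).round(4),np.degrees(np.arctan2(*(P[a]-P[b])[1::-1])).round(1))
for a,b in(("FR","NR"),("NL","NR"),("barL","barR"),("lugL","lugR")):print(a,b,f(a,b))
```

```text
top ((331.0882873535156, 248.3529510498047), (21.585670471191406, 47.051910400390625), 75.96376037597656) [ 306  233   51   32 1000]
0.003 [ 0.4452 -0.2055  0.003 ] [0.1229 0.0551 0.122 ] long az -74.5
0.012 [ 0.4449 -0.2037  0.012 ] [0.1219 0.0547 0.121 ] long az -74.5
0.02 [ 0.4447 -0.2022  0.02  ] [0.121  0.0543 0.1201] long az -74.5
side ((309.8499755859375, 168.5500030517578), (33.203914642333984, 18.34120750427246), 71.56504821777344) [297 153  27  32 555]
0.003 [ 0.4447 -0.2098  0.003 ] [0.0615 0.1359 0.0574] long az 103.4
0.012 [ 0.4453 -0.201   0.012 ] [0.0609 0.1347 0.0569] long az 103.4
0.02 [ 0.4458 -0.1932  0.02  ] [0.0604 0.1336 0.0564] long az 103.4
FR [ 0.679  -0.0252  0.068 ] gap 0.0047
NR [0.5046 0.0132 0.0707] gap 0.0005
NL [0.5368 0.1729 0.0666] gap 0.0012
barR [0.4648 0.0483 0.0683] gap 0.0006
barL [0.4871 0.1572 0.0669] gap 0.0016
lugL [0.6609 0.1062 0.0798] gap 0.0009
lugR [0.6462 0.0244 0.0733] gap 0.0015
ptr [0.6521 0.1772 0.1267] gap 0.0047
FR NR (np.float64(0.1786), np.float64(-12.4))
NL NR (np.float64(0.1629), np.float64(78.6))
barL barR (np.float64(0.1111), np.float64(78.4))
lugL lugR (np.float64(0.0834), np.float64(79.8))
```

Both views agree:

| Item | Position | Azimuth / yaw |
|---|---|---|
| Phone | (0.445, -0.2035), top z ≈ 0.011 | long side 104° |
| Seat (three estimates within 1 mm) | (0.6204, 0.0725, 0.069) | stage yaw -11.7° |
| Bar | (0.476, 0.103, 0.066) | – |

I zoom in on the pointer while the view is clear, and set off over the phone.

```bash
python3 - <<'E'
from h import *
t=np.load("pics/top0.npy");s=np.load("pics/side0.npy")
A=cv2.resize(t[120:185,165:205],None,fx=9,fy=9,interpolation=cv2.INTER_CUBIC)
B=cv2.resize(s[222:272,195:243],None,fx=9,fy=9,interpolation=cv2.INTER_CUBIC)
o=np.zeros((600,800,3),np.uint8);o[:585,:360]=A;o[:450,365:365+432]=B
cv2.imwrite("pics/ptr.png",cv2.convertScaleAbs(o,alpha=1.3)[:,:,::-1])
E
python3 -m crank '[[[0,0,0],0]]' 1 20
```

```text
time: 0.22
ee_pos: [0.224, 0.5832, 0.1953]
eef_rot: [0.182, 0.983, -0.0, -0.0]
ft_force: [-0.0, 0.3, -0.4]
width: 0.0872
grip_force: 0.0
```

View pics/ptr.png

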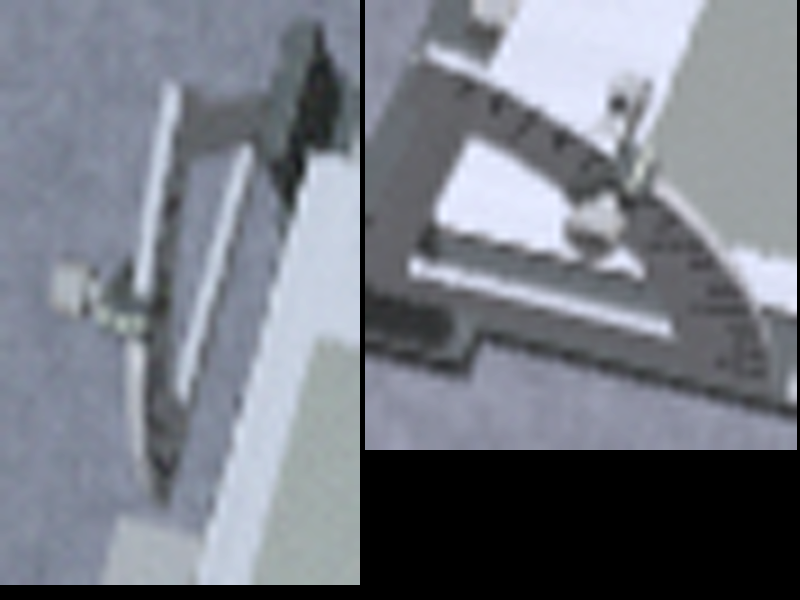

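The pointer's white line lies at crop (122,320) in the top view and (640,160) in the side view. The thumbscrew sits outboard of it at (70,288) / (595,222).

```bash
python3 - <<'E'
from h import *
A=lambda x,y:((x+.5)/9-.5+165,(y+.5)/9-.5+120)
B=lambda x,y:((x-365+.5)/9-.5+195,(y+.5)/9-.5+222)
H=np.array([.7026,.0556,.065]);y=np.radians(-11.7);u=np.array([np.cos(y),np.sin(y),0]);v=np.array([-u[1],u[0],0])
for k,b,a in(("mid",B(640,160),A(122,320)),("knob",B(595,222),A(70,288)),("rimtop",B(430,48),A(170,85)),("rimbot",B(770,370),A(160,495))):
    p,e=tri(b,a);d=p-H;print(k,p.round(4),"gap",e.round(4),"uvz",(d@u).round(4),(d@v).round(4),d[2].round(4),"r",np.hypot(d@u,d[2]).round(4),"ang",np.arctan2(d[2],-d@u).round(3))
# mark circle: predicted px vs angle
for th in np.arange(.5,1.3,.1):
    P=H+.1015*v-.117*np.cos(th)*u+[0,0,.117*np.sin(th)]
    a,b=proj("top",P),proj("side",P);print(round(th,2),((a-[165,120]+.5)*9-.5).round(),((b-[195,222]+.5)*9-.5+[365,0]).round())
E
# set off: first toward larger x, over the bench
python3 -m crank '[[[-0.6,0,0],0.9],[[0,0,0],0]]'
```

```text
mid [0.6427 0.1748 0.152 ] gap 0.0005 uvz -0.0828 0.1045 0.087 r 0.1201 ang 0.81
knob [0.6524 0.1897 0.1452] gap 0.0007 uvz -0.0763 0.1212 0.0802 r 0.1107 ang 0.81
rimtop [0.6965 0.1618 0.1766] gap 0.0012 uvz -0.0275 0.1027 0.1116 r 0.115 ang 1.329
rimbot [0.6142 0.1777 0.063 ] gap 0.0014 uvz -0.1114 0.1017 -0.002 r 0.1114 ang -0.018
0.5 [134. 422.] [726. 238.]
0.6 [133. 392.] [701. 211.]
0.7 [134. 357.] [673. 183.]
0.8 [137. 320.] [641. 157.]
0.9 [141. 280.] [606. 131.]
1.0 [146. 237.] [568. 106.]
1.1 [153. 193.] [528.  84.]
1.2 [161. 147.] [486.  63.]
time: 0.48
ee_pos: [0.2424, 0.5763, 0.1956]
eef_rot: [0.245, 0.97, -0.0, 0.0]
ft_force: [-0.7, 0.3, 0.7]
width: 0.087
grip_force: 0.0
```

The pointer is at 0.81 rad. The radius check gives 120 mm against 117, and both views fit the predicted arc. Now I turn the fingers to the phone and travel.

```bash
cat > go.py <<'E'
# how far to go (tool axes; units of 30 mm / 8 deg) to x y z yaz[deg]
import sys;from h import *;from scipy.spatial.transform import Rotation as R
g=[float(a) for a in sys.argv[1:]];s=sensors.read_state();Q=R.from_quat(s["eef_rot"])
y=Q.as_matrix()[:,1];a=np.degrees(np.arctan2(y[1],y[0]));dt=(g[3]-a+90)%180-90
Q2=R.from_euler('z',dt,degrees=True)*Q;d=np.array(g[:3])-s["ee_pos"]
print("t",s["time"],"pos",s["ee_pos"].round(4),"yaz",a.round(2),"tilt",np.degrees(np.arccos(-Q.as_matrix()[2,2])).round(2),"j",s["joint_positions"].round(2),"F",s["ft_force"].round(1),"w",s["width"].round(4),"g",s["grip_force"])
print("turn units",(-dt/8).round(3),"shift after turn",(Q2.inv().apply(d)/.03).round(3),"now",(Q.inv().apply(d)/.03).round(3))
E
python3 -m crank '[[[0,0,0],1],[[0,0,0],1],[[0,0,0],1],[[0,0,0],1],[[0,0,0],1],[[0,0,0],0.95],[[-1,0.7,0],0],[[-1,0.7,0],0],[[-1,0.7,0],0],[[-1,0.7,0],0],[[-1,0,0],0],[[-1,0,0],0]]'
python3 go.py .445 -.2035 .1 14
```

```text
time: 1.98
ee_pos: [0.3662, 0.4225, 0.1956]
eef_rot: [0.613, 0.79, -0.0, -0.0]
ft_force: [-0.3, 0.6, -0.2]
width: 0.0872
grip_force: 0.0Traceback (most recent call last):
  File "go.py", line 6, in <module>
    print("t",s["time"],"pos",s["ee_pos"].round(4),"yaz",a.round(2),"tilt",np.degrees(np.arccos(-Q.as_matrix()[2,2])).round(2),"j",s["joint_positions"].round(2),"F",s["ft_force"].round(1),"w",s["width"].round(4),"g",s["grip_force"])
                                                                                                                                                                                                ^^^^^^^^^^^^^^^^
AttributeError: 'float' object has no attribute 'round'
```

```bash
sed -i 's/s\["width"\].round(4)/round(float(s["width"]),4)/' go.py
python3 -m crank '[[[-1,0,0],0],[[-1,0,0],0],[[-1,0,0],0],[[-1,0,0],0],[[-1,0,0],0],[[-1,0,0],0],[[-1,0,0],0],[[-1,0,0],0],[[-1,-0.5,0],0],[[-1,-0.5,0],0],[[-1,-0.5,0],0],[[-1,-0.5,0],0]]'
python3 go.py .445 -.2035 .1 14
```

```text
time: 3.48
ee_pos: [0.3961, 0.0589, 0.1959]
eef_rot: [0.613, 0.79, 0.0, 0.0]
ft_force: [0.5, 0.4, 0.5]
width: 0.087
grip_force: 0.0
t 3.475 pos [0.3961 0.0589 0.1959] yaz 14.41 tilt 0.03 j [-0.76 -0.22  0.44  2.02  0.1   1.33 -0.1 ] F [0.5 0.4 0.5] w 0.087 g 0.0
turn units 0.051 shift after turn [-8.881 -0.537  3.194] now [-8.877 -0.6    3.194]
```

```bash
python3 -m crank '[[[-1,0,0],0.05],[[-1,0,0],0],[[-1,0,0],0],[[-1,0,0],0],[[-1,0,0],0],[[-1,0,0],0],[[-1,0,0],0],[[-1,-0.4,0.6],0],[[0,0,0.6],0],[[0,0,0],0],[[0,0,0],0]]'
python3 go.py .445 -.2035 .1 14
python3 - <<'E'
from h import *
o=[]
for n in("top","side"):
    im=vision.camera(n);np.save(f"pics/{n}1.npy",im);p=proj(n,[.445,-.2035,.012]).astype(int);c=im[p[1]-40:p[1]+40,p[0]-48:p[0]+48];o.append(cv2.resize(c,None,fx=4,fy=4,interpolation=cv2.INTER_CUBIC))
cv2.imwrite("pics/ph.png",np.hstack(o)[:,:,::-1])
E
```

```text
time: 4.85
ee_pos: [0.4427, -0.176, 0.1603]
eef_rot: [0.616, 0.788, 0.0, 0.0]
ft_force: [0.1, -0.5, 0.0]
width: 0.0873
grip_force: 0.0
t 4.85 pos [ 0.4427 -0.176   0.1603] yaz 13.91 tilt 0.03 j [-0.57 -0.01  0.86  1.93  0.01  1.22  0.54] F [ 0.1 -0.5  0. ] w 0.0873 g 0.0
turn units -0.011 shift after turn [-0.909 -0.15   2.011] now [-0.909 -0.148  2.011]
```

View pics/ph.png

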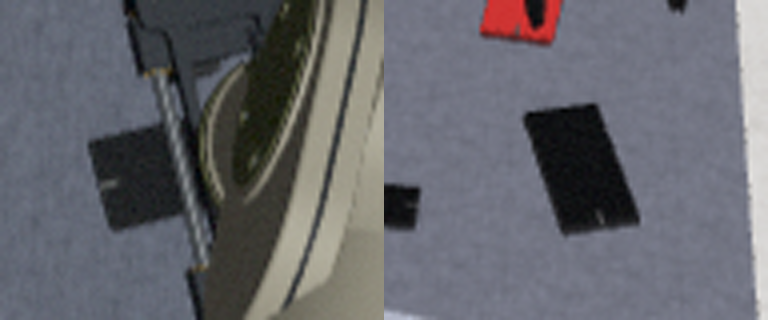

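The top crop shows the phone under the gripper, and the side crop shows it unmoved and clear. I go down over its middle.

```bash
python3 -m crank '[[[-0.91,-0.15,0.5],0],[[0,0,0.8],0],[[0,0,0.8],0],[[0,0,0.8],0],[[0,0,0.8],0],[[0,0,0.6],0],[[0,0,0.4],0],[[0,0,0],0],[[0,0,0],0]]'
python3 go.py .445 -.2035 .005 14
```

```text
time: 6.08
ee_pos: [0.4449, -0.2043, 0.0194]
eef_rot: [0.617, 0.787, 0.0, 0.0]
ft_force: [0.2, -0.2, 0.3]
width: 0.0874
grip_force: 0.0
t 6.075 pos [ 0.4449 -0.2043  0.0194] yaz 13.78 tilt 0.06 j [-0.42  0.29  0.86  2.04 -0.28  0.92  0.83] F [ 0.2 -0.2  0.3] w 0.0874 g 0.0
turn units -0.027 shift after turn [0.027 0.009 0.478] now [0.027 0.009 0.478]
```

```bash
python3 -m crank '[[[0,0,0.45],0],[[0,0,0],0],[[0,0,0],0]]'; python3 -m crank '[[[0,0,0],0],[[0,0,0],0],[[0,0,0],0],[[0,0,0],0],[[0,0,0],0],[[0,0,0],0]]' 0 20
python3 go.py .445 -.2035 .005 14
```

```text
time: 6.45
ee_pos: [0.4443, -0.2042, 0.0052]
eef_rot: [0.617, 0.787, -0.0, -0.0]
ft_force: [-0.6, -0.4, -0.4]
width: 0.087
grip_force: 0.0
time: 7.2
ee_pos: [0.4444, -0.2041, 0.0052]
eef_rot: [0.617, 0.787, 0.0, -0.0]
ft_force: [0.7, -0.4, -0.2]
width: 0.0353
grip_force: 0.0
t 7.2 pos [ 0.4444 -0.2041  0.0052] yaz 13.79 tilt 0.01 j [-0.4   0.32  0.84  2.05 -0.31  0.9   0.85] F [ 0.7 -0.4 -0.2] w 0.0353 g 0.0
turn units -0.027 shift after turn [0.015 0.024 0.007] now [0.015 0.024 0.007]
```

The width is 35 mm, less than the phone's 60, so something is wrong. I look before anything else.

Run:
```python
from h import *
o=[]
for n in("top","side"):
    im=vision.camera(n);np.save(f"pics/{n}2.npy",im);p=proj(n,[.445,-.2035,.012]).astype(int);c=im[p[1]-50:p[1]+50,p[0]-48:p[0]+48];o.append(cv2.resize(c,None,fx=4,fy=4,interpolation=cv2.INTER_CUBIC))
    print(n,p)
cv2.imwrite("pics/ph2.png",np.hstack(o)[:,:,::-1])
s=sensors.read_state();print(s["width"],s["grip_force"])
```

```text
top [331 248]
side [309 167]
0.027045280992553076 0.0
```

View pics/ph2.png

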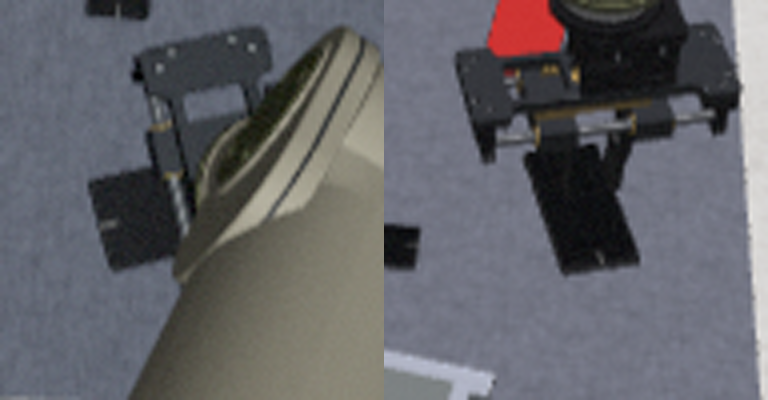

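Run:
```python
from h import *
im=np.load("pics/side2.npy")
y=np.array([np.cos(np.radians(13.8)),np.sin(np.radians(13.8)),0])
for w in(.0435,.031,.0177,.0137):
  for z in(.005,.02,.05):
    a=[proj("side",np.array([.4444,-.2041,z])+s*y*w) for s in(-1,1)];print(w,z,[((p-[309-48,167-50]+.5)*4-.5+[384,0]).round() for p in a])
c=cv2.resize(im[145:185,285:335],None,fx=12,fy=12,interpolation=cv2.INTER_CUBIC)
cv2.imwrite("pics/z.png",cv2.convertScaleAbs(c,alpha=3,beta=-20)[:,:,::-1])
s=vision.camera("side");np.save("pics/side3.npy",s);print(sensors.read_state()["width"],sensors.read_state()["grip_force"])
```

```text
0.0435 0.005 [array([637., 202.]), array([524., 216.])]
0.0435 0.02 [array([639., 188.]), array([525., 202.])]
0.0435 0.05 [array([643., 160.]), array([528., 174.])]
0.031 0.005 [array([621., 204.]), array([541., 214.])]
0.031 0.02 [array([623., 190.]), array([542., 200.])]
0.031 0.05 [array([627., 162.]), array([544., 172.])]
0.0177 0.005 [array([604., 206.]), array([558., 212.])]
0.0177 0.02 [array([606., 192.]), array([559., 198.])]
0.0177 0.05 [array([609., 164.]), array([562., 170.])]
0.0137 0.005 [array([599., 207.]), array([563., 211.])]
0.0137 0.02 [array([600., 193.]), array([565., 198.])]
0.0137 0.05 [array([604., 164.]), array([567., 169.])]
0.023222724133431783 0.0
```

View pics/z.png

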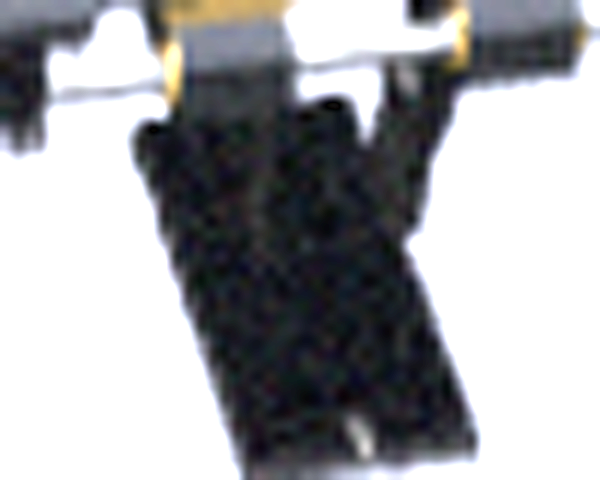

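The fingertips close in front of the phone without touching it, ending near pixel (319,165) where a tip at z ≈ 0.02 would project. The phone has not moved. The real tips seem higher than the reported z, so I'll reopen and go down in small steps, watching the force.

```bash
python3 -m crank '[[[0,0,-0.5],0],[[0,0,0],0],[[0,0,0],0],[[0,0,0],0],[[0,0,0],0],[[0,0,0],0],[[0,0,0],0],[[0,0,0],0]]' 1 20
python3 -m crank '[[[0,0,0.4],0],[[0,0,0.2],0],[[0,0,0],0]]' 1
python3 -m crank '[[[0,0,0.1],0],[[0,0,0],0]]' 1
python3 go.py .445 -.2035 .005 14
```

```text
time: 8.35
ee_pos: [0.4444, -0.2041, 0.0202]
eef_rot: [0.617, 0.787, 0.0, -0.0]
ft_force: [0.6, -0.3, -0.6]
width: 0.0856
grip_force: 0.0
time: 8.72
ee_pos: [0.4438, -0.2041, 0.0015]
eef_rot: [0.617, 0.787, -0.0, -0.001]
ft_force: [0.1, -0.3, -0.9]
width: 0.0872
grip_force: 0.0
time: 8.98
ee_pos: [0.4444, -0.2041, -0.0008]
eef_rot: [0.617, 0.787, 0.0, -0.0]
ft_force: [-0.2, 0.0, 0.0]
width: 0.0869
grip_force: 0.0
t 8.975 pos [ 0.4444 -0.2041 -0.0008] yaz 13.78 tilt 0.01 j [-0.4   0.33  0.84  2.05 -0.32  0.89  0.86] F [-0.2  0.   0. ] w 0.0869 g 0.0
turn units -0.028 shift after turn [ 0.016  0.025 -0.195] now [ 0.016  0.025 -0.195]
```

At a reported z of -0.001, below the mat top, there is still no contact. So the reported TCP is biased, and I keep probing down for the mat.

```bash
for i in 1 ; do python3 -m crank '[[[0,0,0.1],0],[[0,0,0],0]]' 1; python3 -m crank '[[[0,0,0.1],0],[[0,0,0],0]]' 1;  python3 -m crank '[[[0,0,0.07],0],[[0,0,0],0]]' 1; done | egrep 'ee_pos|ft'
```

```text
ee_pos: [0.4443, -0.2041, -0.0039]
ft_force: [0.0, -0.8, -0.5]
ee_pos: [0.4442, -0.2041, -0.007]
ft_force: [-0.2, -0.2, -0.4]
ee_pos: [0.4443, -0.2041, -0.009]
ft_force: [0.2, 0.1, 0.8]
```

```bash
python3 -m crank '[[[0,0,0.07],0],[[0,0,0],0]]' 1| egrep 'ee_pos|ft';  python3 -m crank '[[[0,0,0.07],0],[[0,0,0],0]]' 1 | egrep 'ee_pos|ft'
python3 - <<'E'
from h import *
im=vision.camera("side");np.save("pics/side4.npy",im)
c=cv2.resize(im[135:195,275:345],None,fx=10,fy=10,interpolation=cv2.INTER_CUBIC)
cv2.imwrite("pics/z2.png",cv2.convertScaleAbs(c,alpha=2,beta=0)[:,:,::-1])
E
```

```text
ee_pos: [0.4443, -0.2041, -0.0111]
ft_force: [0.3, 0.4, 0.3]
ee_pos: [0.4443, -0.2041, -0.0132]
ft_force: [0.1, -0.5, 0.3]
```

View pics/z2.png

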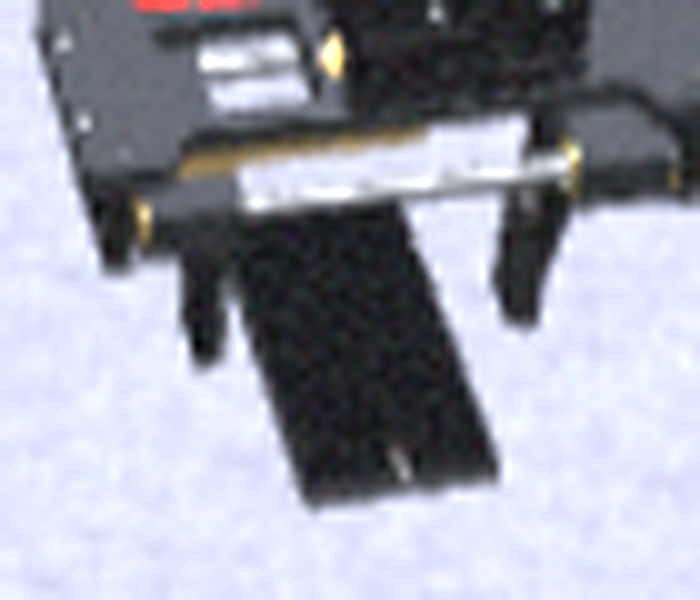

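The fingers are open astride the phone, with tips at crop (205,362) and (518,322) and the phone untouched. I compute where those tips really are.

Run:
```python
from h import *
f=lambda x,y:((x+.5)/10-.5+275,(y+.5)/10-.5+135)
for z in(.003,.008,.013):
    L,R=plane("side",f(205,362),z),plane("side",f(518,322),z);d=L-R
    print(z,"mid",((L+R)/2).round(4),"sep",np.linalg.norm(d).round(4),"az",np.degrees(np.arctan2(d[1],d[0])).round(1))
```

```text
0.003 mid [ 0.4416 -0.2071  0.003 ] sep 0.0971 az 14.1
0.008 mid [ 0.4419 -0.2022  0.008 ] sep 0.0966 az 14.1
0.013 mid [ 0.4423 -0.1973  0.013 ] sep 0.0961 az 14.1
```

The picture puts the tips at about z ≈ 0.006 for a reported -0.013. The bias is about +19 mm in z and small in xy. This is a good gripping height, so I close.

```bash
python3 -m crank '[[[0,0,0],0],[[0,0,0],0],[[0,0,0],0],[[0,0,0],0],[[0,0,0],0],[[0,0,0],0]]' 0 20; python3 -c "
from bench import r;print(r.pinch_z)"
```

```text
time: 11.02
ee_pos: [0.4444, -0.2041, -0.0131]
eef_rot: [0.617, 0.787, 0.0, -0.0]
ft_force: [0.2, -0.1, 0.4]
width: 0.0349
grip_force: 0.0
0.0187
```

```bash
python3 -m crank '[[[0,0,0],0],[[0,0,0],0],[[0,0,0],0],[[0,0,0],0],[[0,0,0],0],[[0,0,0],0]]' 1 20|grep width; python3 -m crank '[[[0,0,0.08],0],[[0,0,0],0]]' 1| egrep 'ee_pos|ft';  python3 -m crank '[[[0,0,0.08],0],[[0,0,0],0]]' 1 | egrep 'ee_pos|ft'
python3 - <<'E'
from h import *
a=np.load("pics/side0.npy").astype(int);b=vision.camera("side").astype(int);np.save("pics/side5.npy",b.astype(np.uint8))
# lower end of phone (notch end) before/after
print("phone lower-end diff",np.abs(a-b)[175:190,300:326].max(2).mean())
E
```

```text
width: 0.084
ee_pos: [0.4442, -0.2041, -0.0157]
ft_force: [-0.3, -0.5, -0.5]
ee_pos: [0.4442, -0.2041, -0.0181]
ft_force: [0.2, -0.4, 0.2]
phone lower-end diff 5.3538461538461535
```

```bash
python3 -m crank '[[[0,0,0.08],0],[[0,0,0],0]]' 1| egrep 'ee_pos|ft';  python3 -m crank '[[[0,0,0.06],0],[[0,0,0],0]]' 1 | egrep 'ee_pos|ft'; python3 -m crank '[[[0,0,0],0],[[0,0,0],0],[[0,0,0],0],[[0,0,0],0]]' 0 20 | egrep 'width|grip'
```

```text
ee_pos: [0.4442, -0.2041, -0.0205]
ft_force: [0.4, -0.1, 0.1]
ee_pos: [0.4443, -0.2041, -0.0222]
ft_force: [0.5, -0.3, -0.1]
width: 0.0598
grip_force: 19.9
```

Gripped at 59.8 mm and 20 N, so the z bias is roughly 25 to 34 mm. I lift and check.

```bash
python3 -m crank '[[[0,0,-0.3],0],[[0,0,-0.6],0],[[0,0,-0.9],0],[[0,0,-0.9],0],[[0,0,-0.9],0],[[0,0,-0.9],0],[[0,0,-0.5],0],[[0,0,0],0]]' 0 25
python3 go.py .6204 .0725 .12 -11.7
python3 - <<'E'
from h import *
for n in("side","top"):
    im=vision.camera(n);np.save(f"pics/{n}6.npy",im)
im=np.load("pics/side6.npy")
print("old place brightness",im[172:185,303:320].max(2).mean())
E
```

```text
time: 14.32
ee_pos: [0.445, -0.2042, 0.1288]
eef_rot: [0.617, 0.787, 0.001, 0.001]
ft_force: [0.1, -0.3, -2.1]
width: 0.0596
grip_force: 25.0
t 14.325 pos [ 0.445  -0.2042  0.1288] yaz 13.79 tilt 0.13 j [-0.54  0.09  0.93  1.94 -0.08  1.15  0.67] F [ 0.1 -0.3 -2.1] w 0.0596 g 24.950020015239716
turn units 3.187 shift after turn [10.216  3.855  0.304] now [7.562 7.877 0.313]
old place brightness 130.6153846153846
```

```bash
python3 -m crank '[[[0,0,0],0.8],[[0,0,0],0.8],[[0,0,0],0.8],[[0,0,0],0.79],[[1,0.4,0],0],[[1,0.4,0],0],[[1,0.4,0],0],[[1,0.4,0],0],[[1,0.4,0],0],[[1,0.4,0],0],[[1,0.4,0],0],[[1,0.4,0],0]]' 
python3 -m crank '[[[1,0.4,0],0],[[0.7,0.15,0],0],[[0.5,0.05,0],0],[[0,0,0],0],[[0,0,0],0]]' >/dev/null
python3 go.py .6204 .0725 .12 -11.7
python3 - <<'E'
from h import *
for n in("side","top"):
    im=vision.camera(n);np.save(f"pics/{n}7.npy",im)
A=np.load("pics/top7.npy")[110:250,160:290];B=np.load("pics/side7.npy")[150:285,180:320]
A=cv2.resize(A,None,fx=3,fy=3,interpolation=cv2.INTER_CUBIC);B=cv2.resize(B,None,fx=2.8,fy=2.8,interpolation=cv2.INTER_CUBIC)
o=np.zeros((420,790,3),np.uint8);o[:420,:390]=A;o[:378,395:787]=B
cv2.imwrite("pics/st.png",cv2.convertScaleAbs(o,alpha=1.3)[:,:,::-1])
E
```

```text
time: 15.92
ee_pos: [0.5876, 0.0127, 0.1269]
eef_rot: [0.776, 0.631, -0.001, -0.0]
ft_force: [0.2, -1.2, -1.4]
width: 0.0596
grip_force: 24.9
t 16.55 pos [0.6179 0.071  0.1281] yaz -11.82 tilt 0.02 j [-0.77  0.45  0.77  1.59 -0.33  1.23 -0.15] F [-0.3  0.  -0.5] w 0.0598 g 24.94989573955536
turn units -0.015 shift after turn [0.067 0.07  0.269] now [0.067 0.07  0.269]
```

View pics/st.png

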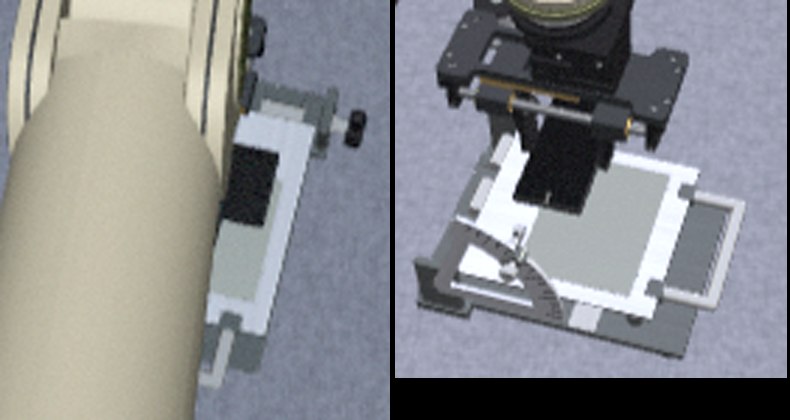

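The phone hangs level above the plate, nearly square to it. Its +y end is at side crop (513,198)-(583,213) and its -y end at top crop (278,150)-(268,225). I compute its true centre and height from those two ends.

Run:
```python
from h import *
A=lambda x,y:((x+.5)/3-.5+160,(y+.5)/3-.5+110)
B=lambda x,y:((x-395+.5)/2.8-.5+180,(y+.5)/2.8-.5+150)
# corners by eye are refined by dark mask extents
t=np.load("pics/top7.npy");s=np.load("pics/side7.npy")
y=np.radians(-11.8);u=np.array([np.cos(y),np.sin(y),0]);v=np.array([-u[1],u[0],0])
for z in(.14,.15,.16,.17):
    a,b=plane("side",B(513,196),z),plane("side",B(583,211),z)
    c,d=plane("top",A(279,150),z),plane("top",A(268,225),z)
    az=lambda p,q:np.degrees(np.arctan2(*(p-q)[1::-1])).round(1)
    print(z,"fromside",((a+b)/2-.063*v)[:2].round(4),np.linalg.norm(a-b).round(3),az(a,b),"fromtop",((c+d)/2+.063*v)[:2].round(4),np.linalg.norm(c-d).round(3),az(c,d))
```

```text
0.14 fromside [0.6167 0.0544] 0.062 -10.7 fromtop [0.6235 0.0689] 0.06 -6.4
0.15 fromside [0.6153 0.062 ] 0.061 -10.7 fromtop [0.6214 0.0688] 0.059 -6.4
0.16 fromside [0.6139 0.0695] 0.06 -10.7 fromtop [0.6193 0.0688] 0.058 -6.4
0.17 fromside [0.6125 0.0771] 0.06 -10.7 fromtop [0.6172 0.0687] 0.058 -6.4
```

Both views agree at z ≈ 0.16 with centre ≈ (0.617, 0.069). So the reported xy holds for the phone's centre, and its underside is at reported z + 0.025. I lower it onto the plate 3 mm short of the lugs, watching the force.

```bash
python3 -m crank '[[[0.06,-0.02,0.4],0],[[0,0,0.6],0],[[0,0,0.6],0],[[0,0,0.5],0],[[0,0,0.3],0],[[0,0,0.2],0],[[0,0,0],0],[[0,0,0],0]]' 0 25 | egrep 'ee_pos|ft'; python3 -m crank '[[[0,0,0.08],0],[[0,0,0],0]]'| egrep 'ee_pos|ft'; python3 -m crank '[[[0,0,0.07],0],[[0,0,0],0]]'| egrep 'ee_pos|ft'
```

```text
ee_pos: [0.6184, 0.0742, 0.0504]
ft_force: [0.7, -0.1, -1.5]
ee_pos: [0.618, 0.0742, 0.0475]
ft_force: [0.5, 0.2, 0.5]
ee_pos: [0.6179, 0.0742, 0.0453]
ft_force: [0.2, -0.5, -0.7]
```

```bash
python3 -m crank '[[[0,0,0.05],0],[[0,0,0],0]]'| egrep 'ee_pos|ft'; python3 -m crank '[[[0,0,0.05],0],[[0,0,0],0]]'| egrep 'ee_pos|ft'
```

```text
ee_pos: [0.6181, 0.0742, 0.044]
ft_force: [-0.0, 0.2, -0.4]
ee_pos: [0.6181, 0.0742, 0.0439]
ft_force: [-7.9, 0.3, 14.7]
```

Contact at the expected height (14.7 N). I release.

```bash
python3 -m crank '[[[0,0,0],0],[[0,0,0],0],[[0,0,0],0],[[0,0,0],0],[[0,0,0],0]]' 0.95 | egrep 'ee_pos|ft|width'; python3 -m crank '[[[0,0,-0.3],0],[[0,0,-0.8],0],[[0,0,-1],0],[[0,0,-1],0],[[0,-1,-0.5],0],[[0,-1,0],0],[[0,-1,0],0],[[0,-1,0],0],[[0,-1,0],0],[[0,0,0],0]]' 0.35
python3 go.py .476 .1028 .1 -11.7
python3 - <<'E'
from h import *
for n in("side","top"):
    im=vision.camera(n);np.save(f"pics/{n}8.npy",im)
s=np.load("pics/side8.npy");g=cv2.GaussianBlur(s,(3,3),0)
b,st=darkbox("side",g,proj("side",[.618,.074,.078]),48);print(b,st)
P=np.array([plane("side",p,.078) for p in cv2.boxPoints(b)]);print(P.round(4),P.mean(0),np.linalg.norm(np.diff(P,axis=0),axis=1).round(3))
E
```

```text
ee_pos: [0.6186, 0.0741, 0.0428]
ft_force: [2.8, -0.5, 4.9]
width: 0.0823
time: 20.52
ee_pos: [0.4692, 0.1055, 0.1504]
eef_rot: [0.775, 0.632, -0.0, -0.001]
ft_force: [0.2, -0.5, -0.1]
width: 0.0303
grip_force: 0.0
t 20.525 pos [0.4692 0.1055 0.1504] yaz -11.61 tilt 0.15 j [-1.08  0.03  0.79  1.92 -0.02  1.2  -0.48] F [ 0.2 -0.5 -0.1] w 0.0303 g 0.0
turn units 0.011 shift after turn [-0.045  0.245  1.68 ] now [-0.045  0.245  1.68 ]
((242.6237030029297, 225.27835083007812), (21.466947555541992, 41.426185607910156), 21.037511825561523) [227 206  32  41 826]
[[0.6539 0.1273 0.078 ]
 [0.6309 0.0016 0.078 ]
 [0.5763 0.0237 0.078 ]
 [0.6025 0.1462 0.078 ]] [0.61588988 0.07468254 0.078     ] [0.128 0.059 0.125]
```

The phone lies at about (-5, +1) mm from the seat with yaw error about 1°, which is within tolerance. Seen from the +y side, the camera shows the fingers' near face, which explains the apparent y offset. So xy is sound and the tip is at about reported z + 0.027. Next I go down onto the bar with a 30 mm opening.

```bash
python3 -m crank '[[[-0.04,0.24,0.4],0],[[0,0,0.8],0],[[0,0,0.8],0],[[0,0,0.8],0],[[0,0,0.7],0],[[0,0,0.5],0],[[0,0,0.25],0],[[0,0,0],0],[[0,0,0],0]]' 0.35 | egrep 'ee_pos|ft'
python3 go.py .476 .1028 .022 -11.7
```

```text
ee_pos: [0.4785, 0.1021, 0.0235]
ft_force: [0.1, -0.6, 0.4]
t 21.75 pos [0.4785 0.1021 0.0235] yaz -11.74 tilt 0.06 j [-1.    0.26  0.78  2.03 -0.23  0.93 -0.3 ] F [ 0.1 -0.6  0.4] w 0.0307 g 0.0
turn units -0.005 shift after turn [ 0.005 -0.087  0.049] now [ 0.005 -0.087  0.049]
```

```bash
python3 -m crank '[[[0,-0.08,0.05],0],[[0,0,0],0],[[0,0,0],0],[[0,0,0],0],[[0,0,0],0]]' 0 15 | egrep 'ee_pos|ft|width|grip'; python3 -m crank '[[[0,0,0],0],[[0,0,0],0]]' | egrep 'ee_pos|ft|width|grip'
```

```text
ee_pos: [0.4773, 0.1024, 0.022]
ft_force: [6.1, -0.9, -2.9]
width: 0.0114
grip_force: 15.0
ee_pos: [0.4773, 0.1025, 0.022]
ft_force: [6.0, -0.2, -3.6]
width: 0.0115
grip_force: 15.0
```

The bar is held (11.5 mm, 15 N). I swing the plate up along the arc (tool y = towards the hinge, -z = up), first to 0.3 rad, then check.

```bash
python3 -m crank '[[[0,0,-0.1],0],[[0,0.01,-0.28],0],[[0,0.03,-0.39],0],[[0,0.058,-0.38],0],[[0,0.058,-0.38],0],[[0,0.095,-0.373],0],[[0,0.095,-0.373],0],[[0,0,0],0],[[0,0,0],0]]' 0 20 | egrep 'time|ee_pos|ft|width|grip'
```

```text
time: 23.75
ee_pos: [0.4879, 0.1001, 0.0903]
ft_force: [10.0, -0.1, -6.0]
width: 0.0113
grip_force: 20.0
```

```bash
python3 -m crank '[[[0,0.06,-0.18],0],[[0,0.13,-0.36],0],[[0,0.14,-0.36],0],[[0,0.167,-0.347],0],[[0,0.167,-0.347],0],[[0,0.201,-0.328],0],[[0,0.201,-0.328],0],[[0,0.1,-0.15],0],[[0,0,0],0],[[0,0,0],0]]' 0 25 | egrep 'time|ee_pos|ft|width|grip'
python3 go.py .476 .1028 .022 -11.7
```

```text
time: 25.0
ee_pos: [0.5249, 0.092, 0.1615]
ft_force: [33.8, -1.2, -28.1]
width: 0.011
grip_force: 25.0
t 25.0 pos [0.5249 0.092  0.1615] yaz -11.83 tilt 0.65 j [-1.01  0.17  0.84  1.8  -0.13  1.22 -0.35] F [ 33.8  -1.2 -28.1] w 0.011 g 24.99286907259375
turn units -0.016 shift after turn [ 0.021 -1.723  4.632] now [ 0.017 -1.723  4.632]
```

The force is along the plate (about 44 N), so I am pulling a couple of mm too far out. I ease inwards along the plate.

```bash
python3 -m crank '[[[0,0.08,0.06],0],[[0,0,0],0],[[0,0,0],0]]' 0 25 | egrep 'time|ee_pos|ft|width|grip'
python3 - <<'E'
from h import *
for n in("side","top"):
    im=vision.camera(n);np.save(f"pics/{n}9.npy",im)
E
```

```text
time: 25.38
ee_pos: [0.5234, 0.0923, 0.1596]
ft_force: [9.6, -0.1, -11.2]
width: 0.011
grip_force: 25.0
```

```bash
python3 -m crank '[[[0,0.1,-0.11],0],[[0,0.16,-0.2],0],[[0,0.17,-0.2],0],[[0,0.18,-0.2],0],[[0,0.18,-0.18],0],[[0,0.1,-0.1],0],[[0,0,0],0],[[0,0,0],0],[[0,0,0],0]]' 0 25 | egrep 'time|ee_pos|ft|width|grip'
python3 - <<'E'
from h import *
for n in("side","top"):
    im=vision.camera(n);np.save(f"pics/{n}10.npy",im)
s=sensors.read_state();d=s["ee_pos"]-[.4773,.1025,.022];y=np.radians(-11.7)
print("theta z",np.arcsin(d[2]/.231),"u",d[0]*np.cos(y)+d[1]*np.sin(y),"theta atan",np.arctan2(d[2],.231-(d[0]*np.cos(y)+d[1]*np.sin(y))))
c=cv2.resize(np.load("pics/side10.npy")[150:290,170:330],None,fx=5,fy=4.28,interpolation=cv2.INTER_CUBIC)
cv2.imwrite("pics/end.png",cv2.convertScaleAbs(c,alpha=1.3)[:,:,::-1])
E
```

```text
time: 26.6
ee_pos: [0.5485, 0.0871, 0.1888]
ft_force: [6.1, -0.3, -9.8]
width: 0.0114
grip_force: 25.0
theta z 0.8066012145416146 u 0.07281098397504981 theta atan 0.8117924977040617
```

View pics/end.png

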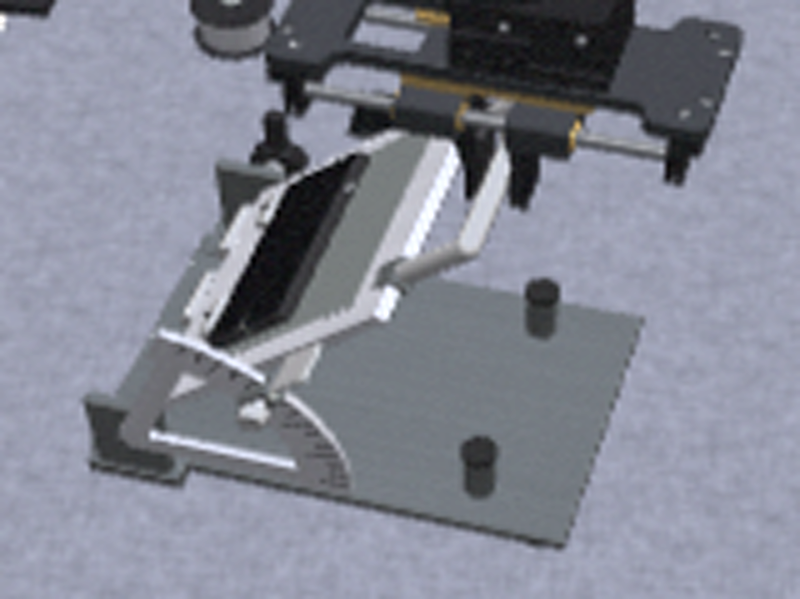

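The plate is up with the phone lying against the lugs. The needle strip at (298,368) meets the pointer at (270,390), and kinematics says 0.81. As a check, I measure the plate angle from the corners seen: bar end (470,245) and plate corner (382,310).

Run:
```python
from h import *
H=np.array([.7026,.0556,.065]);y=np.radians(-11.7);u=np.array([np.cos(y),np.sin(y),0]);v=np.array([-u[1],u[0],0])
for k,x,yy,w in(("bar",470,245,.052),("corner",382,311,.085),("ptr line",272,385,.1015),("needle",297,370,.093)):
    o,d=ray("side",((x+.5)/5-.5+170,(yy+.5)/4.28-.5+150));t=(w-(o-H)@v)/(d@v);p=o+t*d-H
    print(k,"r",np.hypot(p@u,p[2]).round(4),"ang",np.arctan2(p[2],-p@u).round(3))
a,b=[np.load(f"pics/{n}.npy") for n in("side9","side10")]
s=sensors.read_state();print(s["time"],s["ft_force"].round(1),s["grip_force"],np.abs(s["joint_vel"]).max())
```

```text
bar r 0.2298 ang 0.811
corner r 0.1911 ang 0.838
ptr line r 0.1122 ang 0.798
needle r 0.1231 ang 0.776
26.7 [  5.8  -0.2 -10.9] 24.99832570552826 0.0016008673461824188
```

The plate measures 0.81 from the bar and the pointer 0.80–0.81, with everything still. I hand in.

```bash
python3 -c "
from bench import r;print(r.close_job())"
```

```text
the job is handed in; nothing more can be done
None
```

The job is handed in (the hand-in returned no verdict): the phone lies against the lugs on the raised plate, and the gripper holds the bar steady at about 0.81 rad, matching the pointer's measured 0.80–0.81.

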